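# Stack the empty sample tote on the filled one, facing so it does not nest

### The job

Stack the empty blue tote squarely on top of the blue tote that holds the sample tubes: turn it so that its white end lies over the plain end of the lower tote, so that its feet stand on the lower rim instead of nesting down onto the tubes. Set it down rather than dropping it, let go, and leave the filled tote and the red tote where they stand.

Things in the scene. Friction and masses are not known exactly. Their poses are not given: they have to be found in the camera images.
- filled_tote: Lower tote: blue, loose, about 0.32 kg, holding 18 capped tubes 34 mm high, same shape as the empty one: 150 x 58 x 60 mm high. Origin: centre of its underside; x along its length towards its WHITE end, z up. Its end ledges are level with the rim, 60 mm up; between them are foot pockets: one in the middle at the white end, two at the sides at the plain end.
- empty_tote: Tote to move: blue, empty, loose, 0.10 to 0.18 kg, 150 x 58 x 60 mm. Origin: underside centre; x along its length to its WHITE end. Upright rim band 36 to 60 mm up, 58 wide outside: grip across the middle; body below 46 wide. One foot under the white end, two under the plain end. With white ends opposed it stands 60 mm above the lower underside; with them together it nests, 36 mm above.
- red_tote: Bystander, leave alone: a tote of the same shape and size, red with a white end, empty. Origin and axes as for the blue totes.
- empty_tote_white_end (a point): Middle of the top edge of the empty blue tote's white end wall: 75 mm along the tote's +x, 60 mm above its underside.

How it is judged (in metres and radians):
At the end, for the whole second after the job is handed in: The empty blue tote stands still and level (4 degrees) on the filled one, undersides 54 to 66 mm apart in height, centred within 12 mm, long axes within 10 degrees, its white end over the plain end below; the filled tote upright (3 degrees) on the bench (horizontal distance between empty_tote and filled_tote below 0.012 m and z of empty_tote in the frame of filled_tote between 0.054 and 0.066 m and angle between the x axis of empty_tote and the x axis of filled_tote, either way round below 0.175 rad and x of empty_tote_white_end in the frame of filled_tote below -0.05 m and angle between empty_tote's own z axis and vertical below 0.07 rad and angle between filled_tote's own z axis and vertical below 0.05 rad and height (world z) of filled_tote below 0.005 m and linear speed of empty_tote below 0.02 m/s and angular speed of empty_tote below 0.2 rad/s); the robot touches nothing.
It fails at once if the filled tote is moved more than 30 mm from its place (distance of filled_tote from where it was at the start of the episode above 0.03 m).
It fails at once if the red tote is moved more than 20 mm from its place (distance of red_tote from where it was at the start of the episode above 0.02 m).
It fails at once if the empty tote is dropped on the filled one (faster than 0.6 m/s when within 60 mm of being centred over it and its underside less than 100 mm above the other's) (linear speed of empty_tote above 0.6 m/s and horizontal distance between empty_tote and filled_tote below 0.06 m and z of empty_tote in the frame of filled_tote below 0.1 m).
It also fails if it takes over 42 s, if anything falls off the work surface, if the arm or the gripper's body presses on something with over 40 N, if the wrist force passes 120 N, or if a joint passes its speed limit or range.

### The arm

A 7-joint arm with a two-finger parallel gripper is mounted at the origin on the work surface. World frame = base frame: x ahead of the robot, y to its left, z up, the work surface at z = 0. Lengths are in mm, angles in rad, forces in N, time in s.
With the tool pointing down it reaches from about 400 to 925 mm from the base axis. Payload 4.1 kg.
Tool frame: the origin (TCP) lies between the finger pads; the fingertips stand 14 mm ahead of it and the grasp point (between the pads) lies 5 mm behind it (r.finger_overhang is the distance from the TCP to the fingertips, in mm); z points along the fingers, x is the direction in which the jaws open and shut, and the axes are right-handed (so a half turn about z gives the same grasp; the last joint's range is limited). The gripper opens to 85 mm and grips with 20 to 120 N. Pads are 22 mm wide; open, the fingers measure 114 mm over their backs; the gripper's body (76 mm by 85 mm) begins 54 mm behind the grasp point. The pads swing forward as they close: fully open they stand 13 mm farther back than shut.
Start: joints at [-1.302, 0.398, 0.045, 1.537, -0.019, 1.207, -0.051], TCP at [233.697, 606.57, 245.347] pointing down, gripper open.
Joint ranges: [-2.82, 2.82], [-0.49, 2.23], [-1.37, 1.46], [0, 2.46], [-1.36, 4.5], [0.23, 2], [-2.94, 2.94]. Speed limits (rad/s): [2.57, 2.57, 3.14, 3.14, 3.14, 3.14, 3.14].

### API

Orientations are given as a 3x3 rotation matrix whose columns are the frame's x, y, z axes.
In Python, from bench import monitor, viewer, close_job, r gives the robot as it stands.
- The arm moves only by the shell command python3 -m jog 'ROWS' [OPENING] [FORCE]. ROWS is JSON, a list of rows, each an object with "offset": the shift along the tool's x, y, z in mm, a list of three; "dr": the turn, a rotation vector about the tool's x, y, z in rad, a list of three. A call has 1 to 10 rows; each row shifts and turns the pose as measured when the row begins, along the tool's axes as they then stand; what a row does not reach is not made up. A row lasts 1/10 s, in which the tool goes at most 50 mm and 8.59 degrees, less where a joint would pass 70% of its speed; a pose out of reach is approached as far as the arm can. A call with a gripper value outside its range is refused whole. OPENING is the closure, from 0 (fully open) to 1 (shut), set as the call begins (- or left out, the last holds). The fingers move at their own pace and stop on an object; FORCE is the grip in N (left out, the last holds). Time passes only in rows, so rows that do not move let the fingers close. It gives the time, the measured TCP pose, the force and the opening at its end, in the units of the state.
- monitor.state(): the state, without advancing time (a new reading comes with each control period).
- viewer.capture(name): name is "scene" or "top" or "wrist"; returns the picture (480x640x3 uint8, red, green, blue); there is no depth.
- viewer.camera_model(name): a dict with "vertical_fov" (degrees; the focal length in pixels is half the picture's height over the tangent of half this angle, whatever the lens; pixels are square), "cx", "cy" (the principal point, pixels), "k1" (the pictures are not rectified: a ray, as slopes to the right and down, at radius r is drawn at 1 + k1 r^2 times it, then the intrinsics apply), "camera_from_world" (4x4, takes a point from world to camera coordinates). Camera axes: x right, y up, looking along -z (the intrinsics and any distortion apply to the point x, -y, -z); pixel columns grow to the right and rows downward; lengths in mm; the calibration is good to about 2 mm. A picture is of the moment at which its call begins: read the wrist's pose just before it. camera_model takes no time and is no camera call; for the wrist camera it gives the pose at the moment of the call.
- close_job(): hands the job in, once; it reports no verdict.
The state is a dict: "t": time; "joint_pos": joint angles; "joint_vel": joint speeds; "effort": joint torques, N m; "tool_pos": TCP position; "tool_rot": TCP orientation; "ft_force": force on the tool from outside, world axes, zero at the start; "ft_torque": the same for the moment, N m; "opening": finger opening in mm.
Only numpy, scipy, OpenCV 4.12 (cv2) and the standard library are available. Lean on these libraries where they do the work, as an engineer would, in place of code of your own. Each camera call takes 0.05 s, during which the arm holds its last target.

## Working session

There is one attempt and no reset: what is moved stays moved. The work goes in short steps, Python scripts to look and compute and a shell command to move; the robot and the scene stay as the last step left them, time stands still between calls to the robot, and variables do not carry over. Pictures are saved under pics/ and viewed, and the job is handed in when it is done.

```bash
ls; mkdir -p pics; python3 - <<'E'
from bench import monitor, viewer, r
import cv2, numpy as np, json, pickle
s=monitor.state(); print({k:np.round(v,3).tolist() for k,v in s.items()})
for n in("scene","top","wrist"):
    m=viewer.camera_model(n); im=viewer.capture(n); cv2.imwrite(f'pics/{n}0.png',im[:,:,::-1]); pickle.dump((m,im),open(f'{n}0.pkl','wb'))
    print(n,m)
E
```

```text
pics
{'t': 0.0, 'joint_pos': [-1.302, 0.399, 0.045, 1.538, -0.019, 1.207, -0.051], 'joint_vel': [-0.001, 0.0, 0.0, -0.001, -0.001, -0.001, -0.0], 'effort': [-0.001, -47.513, 1.364, -25.422, 0.012, 0.01, 0.0], 'tool_pos': [233.496, 605.956, 244.242], 'tool_rot': [[0.359, 0.933, -0.001], [0.933, -0.359, -0.002], [-0.002, 0.0, -1.0]], 'ft_force': [-0.028, 0.016, 0.252], 'ft_torque': [0.031, -0.034, 0.021], 'opening': 85.244}
scene {'vertical_fov': 43.151795832994324, 'cx': 334.9636636741128, 'cy': 239.86848237575333, 'k1': -0.10952800730625399, 'camera_from_world': array([[ 8.36688506e-01,  5.47536695e-01, -1.24864274e-02,
        -4.38782083e+02],
       [-4.24229788e-01,  6.62346045e-01,  6.17516643e-01,
         2.11271320e+02],
       [ 3.46383358e-01, -5.11371963e-01,  7.86458699e-01,
        -1.46366477e+03],
       [ 0.00000000e+00,  0.00000000e+00,  0.00000000e+00,
         1.00000000e+00]])}
top {'vertical_fov': 49.02203151084147, 'cx': 321.49757586907083, 'cy': 240.98390755380507, 'k1': -0.1091551651549134, 'camera_from_world': array([[ 2.65057704e-02, -9.99439681e-01,  2.04393635e-02,
        -8.39175048e+01],
       [ 9.86049945e-01,  2.95008085e-02,  1.63814552e-01,
        -5.32431774e+02],
       [-1.64325742e-01,  1.58122023e-02,  9.86279385e-01,
        -1.00618343e+03],
       [ 0.00000000e+00,  0.00000000e+00,  0.00000000e+00,
         1.00000000e+00]])}
wrist {'vertical_fov': 71.43961875197915, 'cx': 312.43549102209704, 'cy': 243.51355601394036, 'k1': 0.003145726425199841, 'camera_from_world': array([[ 3.60186064e-01,  9.32878342e-01, -1.99933659e-03,
        -6.48897101e+02],
       [-8.97230989e-01,  3.45834151e-01, -2.74545610e-01,
         3.56673611e+01],
       [-2.55426214e-01,  1.00681369e-01,  9.61572000e-01,
        -3.78970448e+02],
       [ 0.00000000e+00,  0.00000000e+00,  0.00000000e+00,
         1.00000000e+00]])}
```

View pics/scene0.png

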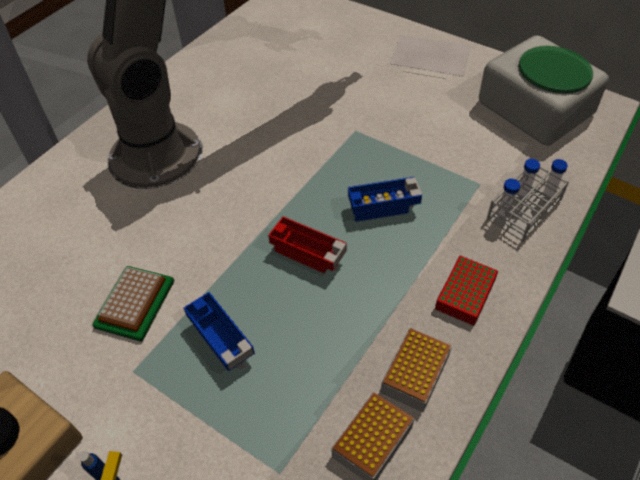

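View pics/top0.png

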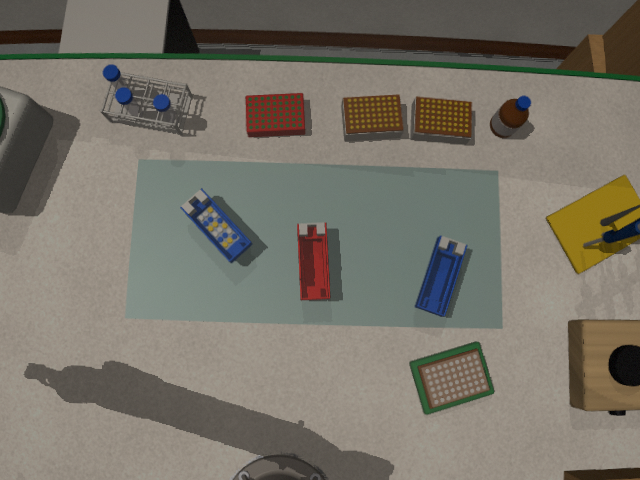

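View pics/wrist0.png

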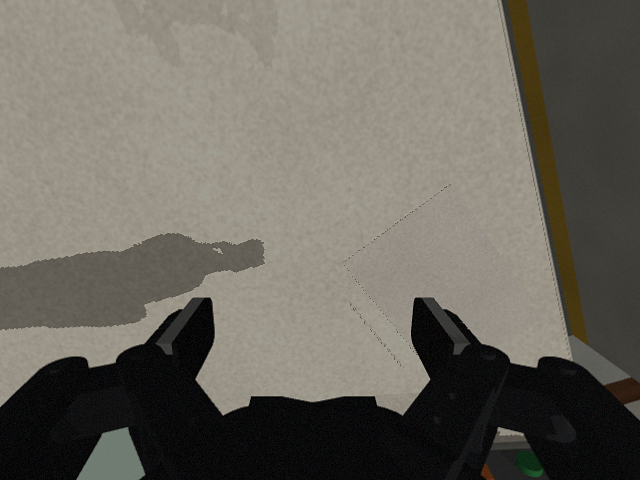

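```bash
cat > h.py <<'E'
import numpy as np, cv2
def K(m):
    f=240/np.tan(np.radians(m['vertical_fov']/2)); return f
def cast(m,uv,z):
    uv=np.atleast_2d(np.asarray(uv,float)); f=K(m)
    d=(uv-[m['cx'],m['cy']])/f
    u=d.copy()
    for _ in range(30): u=d/(1+m['k1']*(u**2).sum(1,keepdims=True))
    T=m['camera_from_world'];R=T[:3,:3];C=-R.T@T[:3,3]
    rays=np.c_[u[:,0],-u[:,1],-np.ones(len(u))]@R
    return C+rays*((z-C[2])/rays[:,2])[:,None]
def proj(m,P):
    P=np.atleast_2d(np.asarray(P,float));T=m['camera_from_world'];p=P@T[:3,:3].T+T[:3,3]
    u=np.c_[p[:,0],-p[:,1]]/(-p[:,2:3]); u=u*(1+m['k1']*(u**2).sum(1,keepdims=True))
    return u*K(m)+[m['cx'],m['cy']]
E
python3 - <<'E'
import pickle,cv2,numpy as np
from h import *
m,im=pickle.load(open('top0.pkl','rb'))
T=m['camera_from_world'];print('cam',-T[:3,:3].T@T[:3,3])
for n,(c,rr) in dict(f=(216,226),e=(441,275),).items():
    cr=im[rr-50:rr+50,c-50:c+50]; cv2.imwrite(f'pics/crop_{n}.png',cv2.resize(cr,(600,600),interpolation=cv2.INTER_CUBIC)[:,:,::-1])
hsv=cv2.cvtColor(im,cv2.COLOR_RGB2HSV)
for p in [(215,205),(193,203),(452,245),(441,275),(300,180),(478,228),(245,240),(350,260)]: print(p,im[p[1],p[0]],hsv[p[1],p[0]])
E
```

```text
cam [ 361.886782    -52.25334054 1081.31326635]
(215, 205) [ 38  60 106] [110 164 106]
(193, 203) [33 41 68] [113 131  68]
(452, 245) [ 32  56 112] [111 182 112]
(441, 275) [ 33  60 120] [111 185 120]
(300, 180) [109 121 116] [ 78  25 121]
(478, 228) [106 119 111] [ 72  28 119]
(245, 240) [ 41  65 118] [111 166 118]
(350, 260) [110 122 116] [ 75  25 122]
```

View pics/crop_f.png

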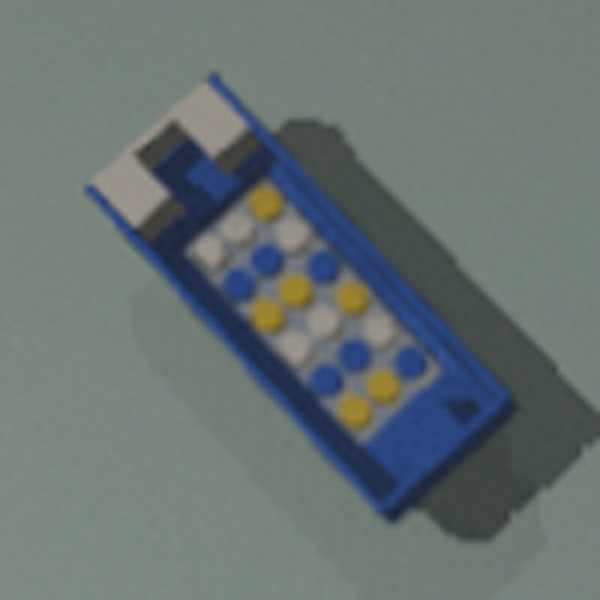

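View pics/crop_e.png

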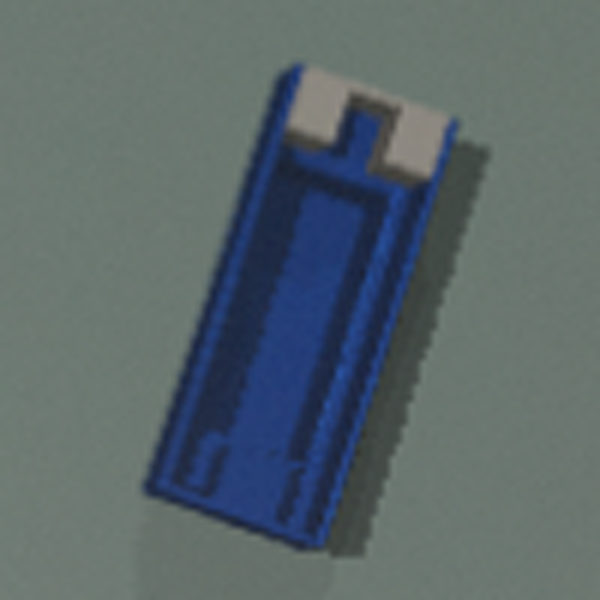

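```bash
cat >> h.py <<'E'
def meas(m,im,c,half=50,red=False,z=60,near=None):
    hsv=cv2.cvtColor(im,cv2.COLOR_RGB2HSV)
    blue=cv2.inRange(hsv,(100,100,25),(125,255,255)) if not red else (cv2.inRange(hsv,(0,130,25),(8,255,255))|cv2.inRange(hsv,(172,130,25),(180,255,255)))
    white=(((hsv[...,0]<40)&(hsv[...,2]>110)&(hsv[...,1]<70))*255).astype(np.uint8)
    box=np.zeros_like(blue);box[c[1]-half:c[1]+half,c[0]-half:c[0]+half]=255
    M=(blue|white)&box
    M=cv2.morphologyEx(M,cv2.MORPH_OPEN,np.ones((2,2)))
    n,l,st,_=cv2.connectedComponentsWithStats(cv2.morphologyEx(M,cv2.MORPH_CLOSE,np.ones((5,5))))
    k=1+np.argmax(st[1:,4]);M=M&((l==k)*255).astype(np.uint8)
    cnt=max(cv2.findContours((l==k).astype(np.uint8),0,1)[0],key=cv2.contourArea)
    hull=cv2.convexHull(cnt)[:,0]
    W=cast(m,hull,z)[:,:2].astype(np.float32)
    (cx,cy),(w,h),a=cv2.minAreaRect(W)
    if w<h: w,h=h,w; a+=90
    a=np.radians(a);ax=np.array([np.cos(a),np.sin(a)])
    Wm=white&M; ys,xs=np.nonzero(Wm)
    # white of end: mean of far whites decides sign
    p=cast(m,np.c_[xs,ys],z)[:,:2]-[cx,cy]; s=p@ax
    n1,n2=(s>50).sum(),(s<-50).sum()
    if n2>n1: ax=-ax
    ay=np.array([-ax[1],ax[0]])
    T=m['camera_from_world'];C=-T[:3,:3].T@T[:3,3]
    sh=(C[:2]-[cx,cy])*(24/(C[2]-36))
    ex,ey=abs(sh@ax),abs(sh@ay)
    cc=np.array([cx,cy])-sh/2
    px=1000/ K(m)
    print('raw c',np.round([cx,cy],1),'size',round(w,1),round(h,1),'expected excess',round(ex,1),round(ey,1),'white',n1,n2)
    print(' corrected c',np.round(cc,1),'yaw',round(np.arctan2(ax[1],ax[0]),3))
    return cc,np.arctan2(ax[1],ax[0]),M
E
python3 - <<'E'
import pickle
from h import *
m,im=pickle.load(open('top0.pkl','rb'))
o=im.copy()
for n,c,red in (('filled',(216,226),0),('empty',(441,275),0),('red',(313,262),1)):
    print(n);c,y,M=meas(m,im,c,red=red)
    R=np.array([[np.cos(y),-np.sin(y)],[np.sin(y),np.cos(y)]])
    q=np.array([[75,29],[-75,29],[-75,-29],[75,-29]])@R.T+c
    for p in proj(m,np.c_[q,[60]*4]): cv2.circle(o,tuple(int(round(v)) for v in p),1,(255,0,255),-1)
cv2.imwrite('pics/chk.png',cv2.resize(o[160:340,160:490],None,fx=2.4,fy=2.4,interpolation=cv2.INTER_CUBIC)[:,:,::-1])
# scene check
ms,ims=pickle.load(open('scene0.pkl','rb'))
E
```

```text
filled
raw c [556.  139.4] size 153.7 57.7 expected excess 6.3 0.0 white 138 0
 corrected c [558.3 141.6] yaw 0.782
empty
raw c [ 469.  -307.9] size 151.8 61.7 expected excess 4.2 4.8 white 0 133
 corrected c [ 470.2 -310.8] yaw -0.319
red
raw c [491.3 -55.3] size 150.9 57.4 expected excess 3.0 0.3 white 168 0
 corrected c [492.8 -55.3] yaw 0.078
```

View pics/chk.png

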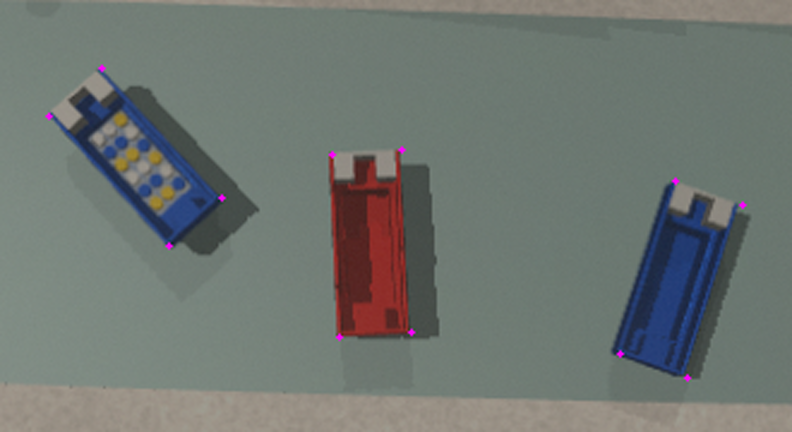

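```bash
cat > go.py <<'E'
import sys,numpy as np
from bench import monitor
from scipy.spatial.transform import Rotation as Ro
s=monitor.state();R=np.array(s['tool_rot']);p=np.array(s['tool_pos'])
x,y,z,yaw=map(float,sys.argv[1:5])
c,n=np.cos(yaw),np.sin(yaw)
G=np.array([[c,n,0],[n,-c,0],[0,0,-1]])
print('t',round(s['t'],2),'at',p.round(1),'yaw',round(np.arctan2(R[1,0],R[0,0]),3),'open',round(s['opening'],1),'F',np.round(s['ft_force'],1),'q',np.round(s['joint_pos'],2))
print('offset',(R.T@(np.array([x,y,z])-p)).round(1),'dr',Ro.from_matrix(R.T@G).as_rotvec().round(3))
E
python3 go.py 450 200 245 1.252; python3 go.py 470 -311 245 1.252
```

```text
t 0.15 at [233.5 606.1 244.5] yaw 1.203 open 84.8 F [-0.  -0.7  0.2] q [-1.3   0.4   0.05  1.54 -0.02  1.21 -0.05]
offset [-301.1  348.     0. ] dr [ 0.     0.002 -0.049]
t 0.15 at [233.5 606.1 244.5] yaw 1.203 open 84.8 F [-0.  -0.7  0.2] q [-1.3   0.4   0.05  1.54 -0.02  1.21 -0.05]
offset [-7.708e+02  5.504e+02  7.000e-01] dr [ 0.     0.002 -0.049]
```

```bash
python3 -m jog '[{"offset":[-30,35,0],"dr":[0,0,-0.02]},{"offset":[-30,35,0],"dr":[0,0,-0.02]},{"offset":[-30,35,0],"dr":[0,0,-0.01]},{"offset":[-30,35,0],"dr":[0,0,0]},{"offset":[-30,35,0],"dr":[0,0,0]},{"offset":[-30,35,0],"dr":[0,0,0]},{"offset":[-30,35,0],"dr":[0,0,0]},{"offset":[-30,35,0],"dr":[0,0,0]},{"offset":[-30,35,0],"dr":[0,0,0]},{"offset":[-30,35,0],"dr":[0,0,0]}]' 0 40; python3 go.py 470 -311 245 1.252
```

```text
t: 1.15
tool_pos: [472.4, 203.4, 240.1]
tool_rot: [[0.293, 0.956, -0.005], [0.956, -0.293, 0.0], [-0.002, -0.005, -1.0]]
ft_force: [0.3, 0.3, 0.1]
opening: 85.4
t 1.15 at [472.4 203.4 240.1] yaw 1.273 open 85.4 F [0.3 0.3 0.1] q [-0.75  0.17  0.29  1.87 -0.06  1.12  0.84]
offset [-492.5  148.6   -4.9] dr [-0.005  0.002  0.021]
```

```bash
python3 -m jog '[{"offset":[-47,14,0],"dr":[0,0,0.01]},{"offset":[-47,14,0],"dr":[0,0,0]},{"offset":[-47,14,0],"dr":[0,0,0]},{"offset":[-47,14,0],"dr":[0,0,0]},{"offset":[-47,14,0],"dr":[0,0,0]},{"offset":[-47,14,0],"dr":[0,0,0]},{"offset":[-47,14,0],"dr":[0,0,0]},{"offset":[-47,14,0],"dr":[0,0,0]},{"offset":[-47,14,0],"dr":[0,0,0]},{"offset":[-47,14,0],"dr":[0,0,0]}]'; python3 go.py 470 -311 200 1.252
```

```text
t: 2.15
tool_pos: [462.9, -296.2, 240.0]
tool_rot: [[0.302, 0.953, 0.001], [0.953, -0.302, 0.002], [0.002, -0.0, -1.0]]
ft_force: [1.8, -0.0, 0.6]
opening: 85.2
t 2.15 at [ 462.9 -296.2  240. ] yaw 1.264 open 85.2 F [ 1.8 -0.   0.6] q [-0.06  0.27  0.67  1.8  -0.19  1.14  1.94]
offset [-12.   11.2  40. ] dr [-0.    -0.002  0.012]
```

```bash
python3 -m jog '[{"offset":[-12,11,10],"dr":[0,0,0.012]},{"offset":[0,0,0],"dr":[0,0,0]},{"offset":[0,0,0],"dr":[0,0,0]}]'; python3 go.py 470 -311 200 1.252
python3 - <<'E'
from bench import viewer
from h import *
m=viewer.camera_model('wrist');im=viewer.capture('wrist')
import pickle;pickle.dump((m,im),open('w1.pkl','wb'))
cv2.imwrite('pics/w1.png',im[:,:,::-1])
T=m['camera_from_world'];print(-T[:3,:3].T@T[:3,3])
E
```

```text
t: 2.45
tool_pos: [466.1, -320.3, 229.9]
tool_rot: [[0.326, 0.945, -0.001], [0.945, -0.326, -0.003], [-0.003, -0.0, -1.0]]
ft_force: [0.6, 0.3, 0.2]
opening: 85.6
t 2.45 at [ 466.1 -320.3  229.9] yaw 1.239 open 85.6 F [0.6 0.3 0.2] q [-0.02  0.32  0.68  1.78 -0.22  1.12  1.97]
offset [10.2  0.7 29.8] dr [-0.     0.003 -0.013]
[ 400.82846108 -297.29450411  358.4243334 ]
```

View pics/w1.png

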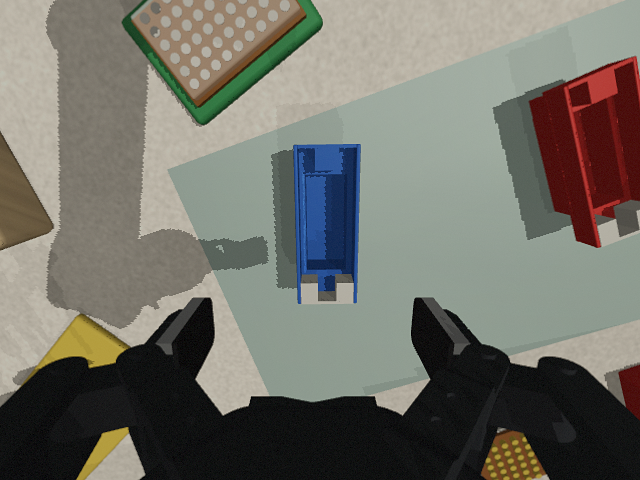

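```bash
python3 - <<'E'
import pickle
from h import *
m,im=pickle.load(open('w1.pkl','rb'))
q=cast(m,[(294,145),(361,145),(357.5,303),(298,303)],60)[:,:2]
print(q.round(1), q.mean(0).round(1), np.linalg.norm(q-np.roll(q,-1,0),axis=1).round(1))
w=(q[2]+q[3]-q[0]-q[1]); print('yaw',np.arctan2(w[1],w[0]))
meas(m,im,(328,225),half=85)
E
```

```text
[[ 392.7 -312.4]
 [ 411.4 -258.1]
 [ 552.4 -304.2]
 [ 533.5 -359.3]] [ 472.5 -308.5] [ 57.4 148.3  58.3 148.4]
yaw -0.3190289003826044
raw c [ 473.1 -308.8] size 149.8 57.9 expected excess 5.4 0.9 white 0 708
 corrected c [ 475.8 -309.2] yaw -0.319
```

```bash
python3 go.py 471.5 -309.5 110 1.252; python3 -m jog '[{"offset":[12,2,30],"dr":[0,0,-0.013]},{"offset":[0,0,30],"dr":[0,0,0]},{"offset":[0,0,30],"dr":[0,0,0]},{"offset":[0,0,20],"dr":[0,0,0]},{"offset":[0,0,0],"dr":[0,0,0]},{"offset":[0,0,0],"dr":[0,0,0]}]'; python3 go.py 471.5 -309.5 42 1.252
```

```text
t 2.5 at [ 466.3 -319.6  229.7] yaw 1.24 open 85.4 F [ 0.  -0.2 -0.8] q [-0.02  0.32  0.68  1.78 -0.22  1.12  1.97]
offset [ 11.6   1.7 119.7] dr [-0.001  0.003 -0.012]
t: 3.1
tool_pos: [477.4, -298.2, 119.7]
tool_rot: [[0.297, 0.955, 0.006], [0.955, -0.297, 0.003], [0.005, 0.005, -1.0]]
ft_force: [0.3, 0.2, 0.8]
opening: 85.2
t 3.1 at [ 477.4 -298.2  119.7] yaw 1.27 open 85.2 F [0.3 0.2 0.8] q [ 0.01  0.44  0.61  1.89 -0.32  0.9   2.04]
offset [-12.9  -2.6  77.6] dr [ 0.005 -0.005  0.018]
```

```bash
python3 -m jog '[{"offset":[-7,-1.5,0],"dr":[0.003,-0.003,0.01]},{"offset":[0,0,0],"dr":[0,0,0]},{"offset":[0,0,0],"dr":[0,0,0]}]'; python3 go.py 471.5 -309.5 42 1.252
```

```text
t: 3.4
tool_pos: [475.8, -304.7, 123.2]
tool_rot: [[0.305, 0.952, 0.008], [0.952, -0.305, -0.001], [0.002, 0.007, -1.0]]
ft_force: [1.1, -0.6, -0.5]
opening: 85.5
t 3.4 at [ 475.8 -304.7  123.2] yaw 1.261 open 85.5 F [ 1.1 -0.6 -0.5] q [ 0.01  0.43  0.61  1.89 -0.32  0.91  2.04]
offset [-6.  -3.3 81.2] dr [ 0.007 -0.002  0.009]
```

```bash
python3 -m jog '[{"offset":[-5,-3,15],"dr":[0.006,0,0.008]},{"offset":[0,0,15],"dr":[0,0,0]},{"offset":[0,0,10],"dr":[0,0,0]},{"offset":[0,0,0],"dr":[0,0,0]},{"offset":[0,0,0],"dr":[0,0,0]}]'; python3 go.py 471.5 -309.5 42 1.252
```

```text
t: 3.9
tool_pos: [471.0, -309.4, 79.8]
tool_rot: [[0.314, 0.949, 0.002], [0.949, -0.314, 0.001], [0.002, 0.001, -1.0]]
ft_force: [1.1, 0.8, 0.1]
opening: 85.5
t 3.9 at [ 471.  -309.4   79.8] yaw 1.251 open 85.5 F [1.1 0.8 0.1] q [ 0.05  0.5   0.58  1.92 -0.36  0.83  2.08]
offset [ 0.1  0.5 37.8] dr [ 0.001 -0.002 -0.001]
```

```bash
python3 -m jog '[{"offset":[0,0,12],"dr":[0,0,0]},{"offset":[0,0,12],"dr":[0,0,0]},{"offset":[0,0,6],"dr":[0,0,0]},{"offset":[0,0,3],"dr":[0,0,0]},{"offset":[0,0,0],"dr":[0,0,0]}]'; python3 go.py 471.5 -309.5 42 1.252
python3 - <<'E'
from bench import viewer
from h import *
im=viewer.capture('wrist')
cv2.imwrite('pics/w2.png',im[:,:,::-1])
E
```

```text
t: 4.4
tool_pos: [471.2, -309.1, 43.6]
tool_rot: [[0.314, 0.95, 0.001], [0.95, -0.314, 0.001], [0.002, 0.001, -1.0]]
ft_force: [-0.1, 0.4, -0.4]
opening: 85.2
t 4.4 at [ 471.2 -309.1   43.6] yaw 1.252 open 85.2 F [-0.1  0.4 -0.4] q [ 0.08  0.55  0.55  1.94 -0.4   0.77  2.11]
offset [-0.2  0.4  1.6] dr [ 0.001 -0.002 -0.   ]
```

View pics/w2.png

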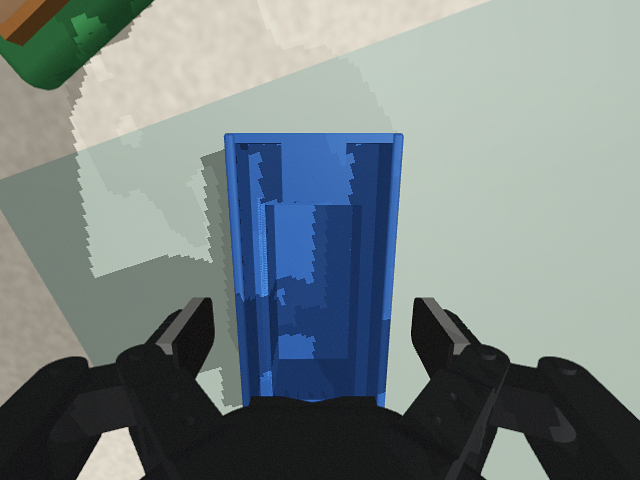

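The tote sits centred between the pads: its rim edges are at columns 228–400 and its axis is near column 314. Closing now.

```bash
python3 -m jog '[{"offset":[0,0,0],"dr":[0,0,0]},{"offset":[0,0,0],"dr":[0,0,0]},{"offset":[0,0,0],"dr":[0,0,0]},{"offset":[0,0,0],"dr":[0,0,0]},{"offset":[0,0,0],"dr":[0,0,0]},{"offset":[0,0,0],"dr":[0,0,0]},{"offset":[0,0,0],"dr":[0,0,0]},{"offset":[0,0,0],"dr":[0,0,0]}]' 1 35; python3 go.py 471.5 -309.5 42 1.252
```

```text
t: 5.25
tool_pos: [471.7, -309.4, 44.6]
tool_rot: [[0.314, 0.95, 0.003], [0.95, -0.314, 0.001], [0.002, 0.003, -1.0]]
ft_force: [0.6, -1.0, -1.1]
opening: 57.4
t 5.25 at [ 471.7 -309.4   44.6] yaw 1.252 open 57.4 F [ 0.6 -1.  -1.1] q [ 0.08  0.55  0.55  1.94 -0.4   0.77  2.11]
offset [-0.2 -0.1  2.6] dr [ 0.003 -0.002 -0.   ]
```

Gripped at 57.4 mm, which matches the 58 mm rim. Next is the lift.

```bash
python3 -m jog '[{"offset":[0,0,-8],"dr":[0,0,0]},{"offset":[0,0,-20],"dr":[0,0,0]},{"offset":[0,0,-30],"dr":[0,0,0]},{"offset":[0,0,-30],"dr":[0,0,0]},{"offset":[0,0,-30],"dr":[0,0,0]},{"offset":[0,0,-20],"dr":[0,0,0]},{"offset":[0,0,-10],"dr":[0,0,0]},{"offset":[0,0,0],"dr":[0,0,0]}]'; python3 go.py 490 -50 200 0.3
python3 - <<'E'
from bench import viewer
from h import *
im=viewer.capture('wrist')
cv2.imwrite('pics/w3.png',im[:,:,::-1])
E
```

```text
t: 6.05
tool_pos: [469.8, -309.6, 200.2]
tool_rot: [[0.315, 0.949, 0.001], [0.949, -0.315, 0.002], [0.002, 0.001, -1.0]]
ft_force: [1.4, -0.5, -2.6]
opening: 57.4
t 6.05 at [ 469.8 -309.6  200.2] yaw 1.25 open 57.4 F [ 1.4 -0.5 -2.6] q [-0.03  0.34  0.67  1.82 -0.24  1.06  1.98]
offset [252.7 -62.7   0.6] dr [-0.    -0.002  0.95 ]
```

View pics/w3.png

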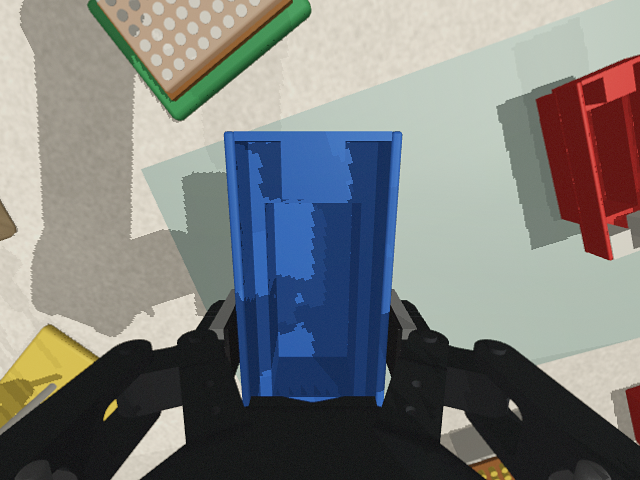

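```bash
python3 -m jog '[{"offset":[30,-4,0],"dr":[0,0,0]},{"offset":[46,-6,0],"dr":[0,0,0]},{"offset":[46,-6,0],"dr":[0,0,0]},{"offset":[46,-6,0],"dr":[0,0,0]},{"offset":[46,-6,0],"dr":[0,0,0]},{"offset":[46,-6,0],"dr":[0,0,0]},{"offset":[46,-6,0],"dr":[0,0,0]},{"offset":[46,-6,0],"dr":[0,0,0]},{"offset":[46,-6,0],"dr":[0,0,0]},{"offset":[25,-3,0],"dr":[0,0,0]}]'; python3 go.py 558.3 141.6 200 -0.788
```

```text
t: 7.1
tool_pos: [545.3, 119.5, 183.9]
tool_rot: [[0.328, 0.944, -0.024], [0.945, -0.328, -0.003], [-0.011, -0.021, -1.0]]
ft_force: [-0.0, -0.3, -2.1]
opening: 57.6
t 7.1 at [545.3 119.5 183.9] yaw 1.236 open 57.6 F [-0.  -0.3 -2.1] q [-0.68  0.34  0.49  1.82 -0.18  1.05  1.11]
offset [ 24.9   4.7 -16.5] dr [-2.000e-03  2.800e-02  2.024e+00]
```

```bash
python3 -m jog '[{"offset":[8,2,-10],"dr":[0,0.01,0.1]},{"offset":[0,0,0],"dr":[0,0,0.14]},{"offset":[0,0,0],"dr":[0,0,0.14]},{"offset":[0,0,0],"dr":[0,0,0.14]},{"offset":[0,0,0],"dr":[0,0,0.14]},{"offset":[0,0,0],"dr":[0,0,0.14]},{"offset":[0,0,0],"dr":[0,0,0.14]},{"offset":[0,0,0],"dr":[0,0,0.14]},{"offset":[0,0,0],"dr":[0,0,0.14]},{"offset":[0,0,0],"dr":[0,0,0.1]}]'; python3 go.py 558.3 141.6 200 -0.788
```

```text
t: 8.1
tool_pos: [539.1, 133.6, 175.4]
tool_rot: [[0.991, -0.125, -0.05], [-0.126, -0.992, -0.005], [-0.049, 0.011, -0.999]]
ft_force: [-0.2, 0.4, -2.0]
opening: 57.4
t 8.1 at [539.1 133.6 175.4] yaw -0.126 open 57.4 F [-0.2  0.4 -2. ] q [-0.91  0.42  0.76  1.82 -0.33  1.08 -0.14]
offset [ 16.8 -10.1 -25.6] dr [0.027 0.044 0.662]
```

```bash
python3 -m jog '[{"offset":[5,-2,-10],"dr":[0.01,0.02,0.1]},{"offset":[0,0,-5],"dr":[0,0.01,0.12]},{"offset":[0,0,0],"dr":[0,0,0.12]},{"offset":[0,0,0],"dr":[0,0,0.1]},{"offset":[0,0,0],"dr":[0,0,0]},{"offset":[0,0,0],"dr":[0,0,0]}]'; python3 go.py 558.3 141.6 200 -0.788
```

```text
t: 8.7
tool_pos: [539.0, 133.8, 180.9]
tool_rot: [[0.834, -0.55, -0.034], [-0.551, -0.834, -0.01], [-0.023, 0.027, -0.999]]
ft_force: [-0.2, 0.4, -2.0]
opening: 57.3
t 8.7 at [539.  133.8 180.9] yaw -0.584 open 57.3 F [-0.2  0.4 -2. ] q [-1.    0.44  0.88  1.83 -0.37  1.09 -0.55]
offset [ 11.4 -16.6 -19.8] dr [0.029 0.02  0.205]
```

```bash
python3 -m jog '[{"offset":[5,-8,-8],"dr":[0.014,0.01,0.09]},{"offset":[2,-2,-2],"dr":[0.006,0.006,0.09]},{"offset":[0,0,0],"dr":[0,0,0]},{"offset":[0,0,0],"dr":[0,0,0]}]'; python3 go.py 558.3 141.6 190 -0.788
```

```text
t: 9.1
tool_pos: [549.0, 137.9, 188.0]
tool_rot: [[0.724, -0.69, -0.014], [-0.69, -0.724, -0.005], [-0.006, 0.013, -1.0]]
ft_force: [-0.1, -0.4, -1.1]
opening: 57.4
t 9.1 at [549.  137.9 188. ] yaw -0.762 open 57.4 F [-0.1 -0.4 -1.1] q [-1.03  0.45  0.93  1.81 -0.4   1.09 -0.71]
offset [ 4.1 -9.  -2.2] dr [0.013 0.006 0.026]
```

```bash
python3 -m jog '[{"offset":[3,-6,1],"dr":[0.009,0.004,0.018]},{"offset":[0,0,0],"dr":[0,0,0]},{"offset":[0,0,0],"dr":[0,0,0]}]'; python3 go.py 558.3 141.6 190 -0.788
python3 - <<'E'
from bench import viewer
from h import *
import pickle
for n in('wrist','top','scene'):
    m=viewer.camera_model(n);im=viewer.capture(n);pickle.dump((m,im),open(n+'4.pkl','wb'))
    if n=='top': im=cv2.resize(im[140:340,120:440],None,fx=2.4,fy=2.4)
    cv2.imwrite(f'pics/{n}4.png',im[:,:,::-1])
E
```

```text
t: 9.4
tool_pos: [555.3, 140.2, 186.1]
tool_rot: [[0.713, -0.701, -0.005], [-0.701, -0.713, -0.001], [-0.003, 0.005, -1.0]]
ft_force: [0.0, 0.1, -1.0]
opening: 57.7
t 9.4 at [555.3 140.2 186.1] yaw -0.777 open 57.7 F [ 0.   0.1 -1. ] q [-1.02  0.46  0.93  1.81 -0.42  1.09 -0.72]
offset [ 1.1 -3.1 -4. ] dr [0.005 0.003 0.011]
```

View pics/wrist4.png

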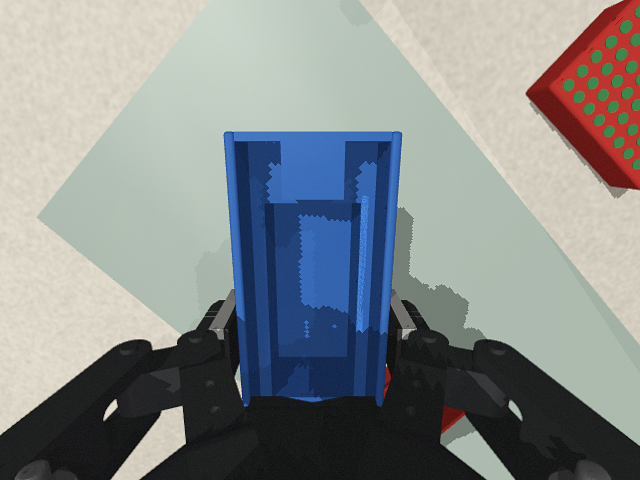

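View pics/top4.png

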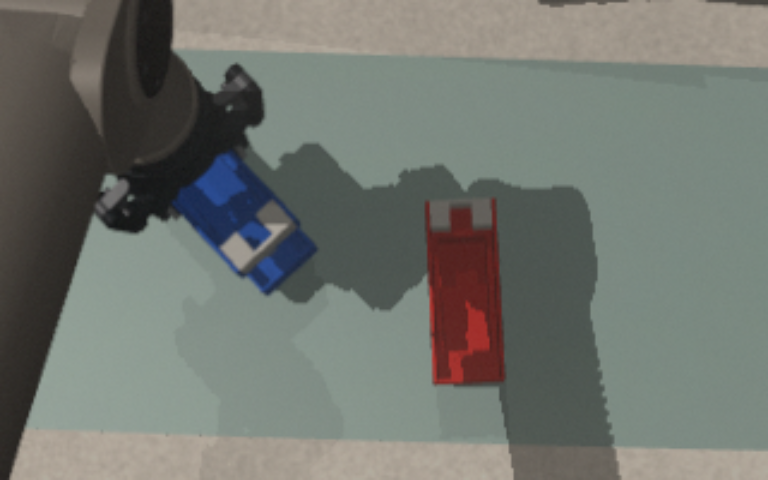

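View pics/scene4.png

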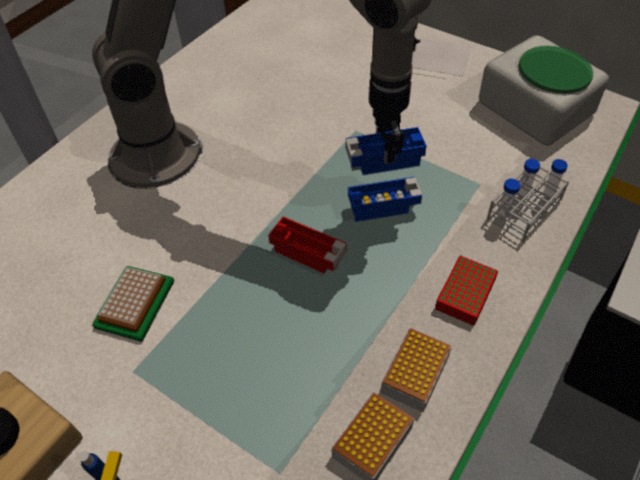

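```bash
python3 - <<'E'
import pickle
from h import *
def box(c,y,z):
    R=np.array([[np.cos(y),-np.sin(y)],[np.sin(y),np.cos(y)]])
    return np.c_[np.array([[75,29],[-75,29],[-75,-29],[75,-29]])@R.T+c,[z]*4]
A=[]
for n,(x0,y0,x1,y1) in (('scene',(325,110,445,230)),('top',(160,180,280,300))):
    m,im=pickle.load(open(n+'4.pkl','rb'));o=cv2.resize(im[y0:y1,x0:x1],None,fx=5,fy=5,interpolation=cv2.INTER_CUBIC)
    for q,col in ((box((558.3,141.6),.782,60),(255,0,255)),(box((555.3,140.2),-0.777-np.pi/2,201.5),(0,255,0))):
        for p in proj(m,q): cv2.circle(o,tuple(int(round(v)) for v in (p-[x0,y0]+.5)*5),3,col,-1)
    A.append(o)
cv2.imwrite('pics/chk4.png',cv2.resize(np.hstack(A),(800,400))[:,:,::-1])
E
```

```text
(no output)
```

View pics/chk4.png

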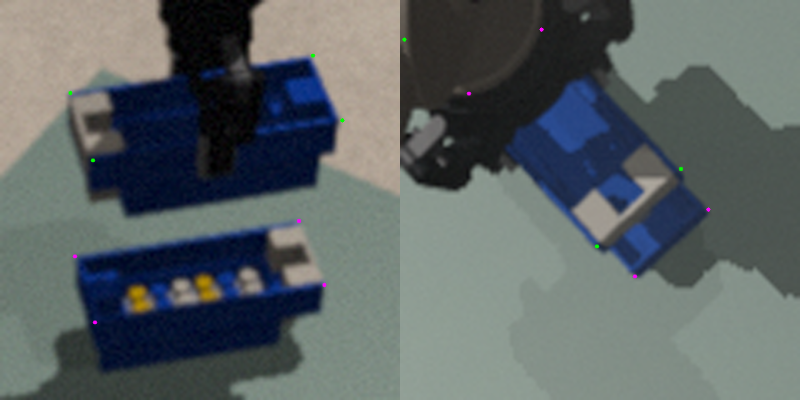

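```bash
python3 -m jog '[{"offset":[0.8,-2,15],"dr":[0.004,0.002,0.008]},{"offset":[0,0,15],"dr":[0,0,0]},{"offset":[0,0,10],"dr":[0,0,0]},{"offset":[0,0,5],"dr":[0,0,0]},{"offset":[0,0,0],"dr":[0,0,0]},{"offset":[0,0,0],"dr":[0,0,0]}]'; python3 go.py 558.3 141.6 112 -0.788
```

```text
t: 10.15
tool_pos: [557.3, 141.1, 139.0]
tool_rot: [[0.708, -0.707, -0.001], [-0.707, -0.708, 0.001], [-0.001, 0.0, -1.0]]
ft_force: [0.2, -0.6, -1.0]
opening: 57.2
t 10.15 at [557.3 141.1 139. ] yaw -0.785 open 57.2 F [ 0.2 -0.6 -1. ] q [-0.98  0.52  0.88  1.85 -0.47  1.   -0.68]
offset [ 0.4 -1.  27. ] dr [0.    0.001 0.003]
```

```bash
python3 -m jog '[{"offset":[0.3,-1,8],"dr":[0,0,0.002]},{"offset":[0,0,8],"dr":[0,0,0]},{"offset":[0,0,4],"dr":[0,0,0]},{"offset":[0,0,0],"dr":[0,0,0]},{"offset":[0,0,0],"dr":[0,0,0]}]'; python3 go.py 558.3 141.6 106 -0.788
python3 - <<'E'
from bench import viewer
from h import *
im=viewer.capture('scene')
cv2.imwrite('pics/s5.png',cv2.resize(im[120:240,325:445],(600,600),interpolation=cv2.INTER_CUBIC)[:,:,::-1])
E
```

```text
t: 10.65
tool_pos: [559.0, 141.8, 118.1]
tool_rot: [[0.706, -0.708, 0.001], [-0.708, -0.706, 0.001], [-0.0, -0.001, -1.0]]
ft_force: [0.1, -0.4, -2.0]
opening: 57.4
t 10.65 at [559.  141.8 118.1] yaw -0.787 open 57.4 F [ 0.1 -0.4 -2. ] q [-0.96  0.55  0.86  1.86 -0.5   0.96 -0.66]
offset [-0.4  0.7 12.1] dr [-0.001  0.     0.001]
```

View pics/s5.png

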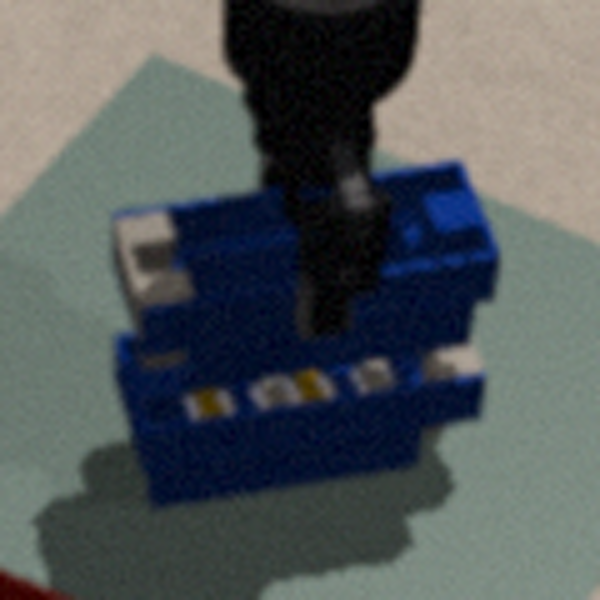

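The held tote hangs square over the filled one: the upper white end is at crop (150,250), over the lower plain end at (130,350). I'll lower it gently.

```bash
python3 -m jog '[{"offset":[-0.3,0.5,4],"dr":[0,0,0]},{"offset":[0,0,3],"dr":[0,0,0]},{"offset":[0,0,2],"dr":[0,0,0]},{"offset":[0,0,0],"dr":[0,0,0]},{"offset":[0,0,0],"dr":[0,0,0]}]'; python3 go.py 558.3 141.6 104.6 -0.788
```

```text
t: 11.2
tool_pos: [558.7, 141.8, 108.8]
tool_rot: [[0.706, -0.708, 0.002], [-0.708, -0.706, 0.002], [-0.0, -0.002, -1.0]]
ft_force: [0.8, 0.4, -1.5]
opening: 57.5
t 11.2 at [558.7 141.8 108.8] yaw -0.787 open 57.5 F [ 0.8  0.4 -1.5] q [-0.95  0.56  0.85  1.87 -0.51  0.94 -0.66]
offset [-0.1  0.5  4.2] dr [-0.002  0.     0.001]
```

```bash
python3 -m jog '[{"offset":[0,0,1.5],"dr":[-0.001,0,0]},{"offset":[0,0,1],"dr":[0,0,0]},{"offset":[0,0,0],"dr":[0,0,0]},{"offset":[0,0,0],"dr":[0,0,0]}]'; python3 go.py 558.3 141.6 104.6 -0.788
```

```text
t: 11.6
tool_pos: [558.9, 141.8, 106.3]
tool_rot: [[0.706, -0.708, 0.001], [-0.708, -0.706, 0.001], [0.0, -0.002, -1.0]]
ft_force: [0.6, 0.7, -1.2]
opening: 57.6
t 11.6 at [558.9 141.8 106.3] yaw -0.787 open 57.6 F [ 0.6  0.7 -1.2] q [-0.95  0.56  0.85  1.87 -0.52  0.94 -0.65]
offset [-0.3  0.6  1.7] dr [-0.002 -0.     0.001]
```

```bash
python3 -m jog '[{"offset":[0,0,1.5],"dr":[0,0,0]},{"offset":[0,0,0],"dr":[0,0,0]},{"offset":[0,0,0],"dr":[0,0,0]}]'; python3 go.py 558.3 141.6 104.6 -0.788
```

```text
t: 11.9
tool_pos: [559.1, 141.8, 104.9]
tool_rot: [[0.706, -0.708, 0.002], [-0.708, -0.706, 0.001], [0.0, -0.002, -1.0]]
ft_force: [0.2, -0.0, -2.1]
opening: 57.7
t 11.9 at [559.1 141.8 104.9] yaw -0.787 open 57.7 F [ 0.2 -0.  -2.1] q [-0.95  0.56  0.84  1.87 -0.52  0.94 -0.65]
offset [-0.4  0.7  0.3] dr [-0.002 -0.     0.001]
```

```bash
python3 -m jog '[{"offset":[0,0,1],"dr":[0,0,0]},{"offset":[0,0,1],"dr":[0,0,0]},{"offset":[0,0,0],"dr":[0,0,0]},{"offset":[0,0,0],"dr":[0,0,0]}]'; python3 go.py 558.3 141.6 104.6 -0.788
```

```text
t: 12.3
tool_pos: [559.4, 141.8, 104.9]
tool_rot: [[0.706, -0.708, 0.001], [-0.708, -0.706, 0.003], [-0.001, -0.003, -1.0]]
ft_force: [0.0, -0.1, -1.3]
opening: 57.4
t 12.3 at [559.4 141.8 104.9] yaw -0.787 open 57.4 F [ 0.  -0.1 -1.3] q [-0.95  0.56  0.84  1.87 -0.52  0.94 -0.65]
offset [-0.6  0.9  0.3] dr [-0.003  0.001  0.001]
```

```bash
python3 -m jog '[{"offset":[0,0,2],"dr":[0,0,0]},{"offset":[0,0,2],"dr":[0,0,0]}]'; python3 go.py 558.3 141.6 104.6 -0.788
python3 - <<'E'
from bench import viewer
from h import *
im=viewer.capture('scene')
cv2.imwrite('pics/s6.png',cv2.resize(im[120:240,325:445],(600,600),interpolation=cv2.INTER_CUBIC)[:,:,::-1])
E
```

```text
t: 12.5
tool_pos: [559.8, 141.7, 104.5]
tool_rot: [[0.706, -0.708, -0.0], [-0.708, -0.706, 0.005], [-0.004, -0.003, -1.0]]
ft_force: [-6.0, -1.0, 18.7]
opening: 57.6
t 12.5 at [559.8 141.7 104.5] yaw -0.787 open 57.6 F [-6.  -1.  18.7] q [-0.95  0.56  0.84  1.87 -0.52  0.94 -0.65]
offset [-1.   1.2 -0.1] dr [-0.003  0.004  0.001]
```

View pics/s6.png

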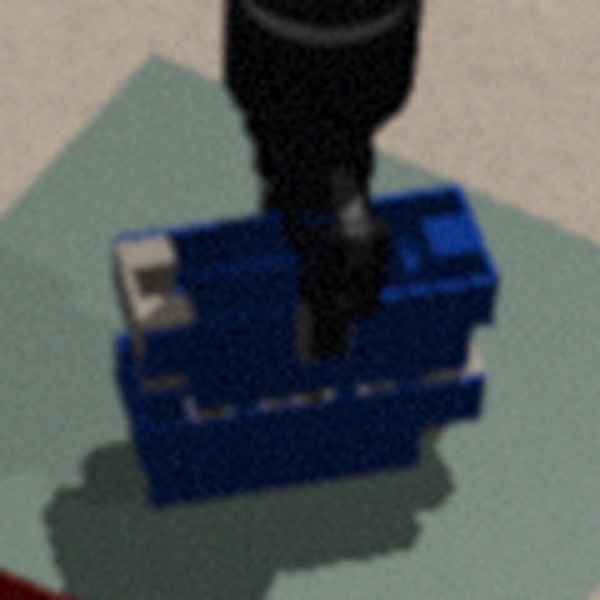

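Contact is firm, with an 18.7 N reaction at the expected height. The picture shows the upper tote standing on the lower rim. I'll relax, then release.

```bash
python3 -m jog '[{"offset":[0,0,0],"dr":[0,0,0]},{"offset":[0,0,0],"dr":[0,0,0]},{"offset":[0,0,0],"dr":[0,0,0]}]'; python3 -m jog '[{"offset":[0,0,0],"dr":[0,0,0]},{"offset":[0,0,0],"dr":[0,0,0]},{"offset":[0,0,0],"dr":[0,0,0]},{"offset":[0,0,0],"dr":[0,0,0]},{"offset":[0,0,0],"dr":[0,0,0]},{"offset":[0,0,0],"dr":[0,0,0]},{"offset":[0,0,0],"dr":[0,0,0]}]' 0; python3 go.py 559 141.8 200 -0.788
python3 - <<'E'
from bench import viewer
from h import *
im=viewer.capture('wrist')
cv2.imwrite('pics/w7.png',im[:,:,::-1])
E
```

```text
t: 12.85
tool_pos: [560.1, 141.7, 104.9]
tool_rot: [[0.706, -0.708, 0.0], [-0.708, -0.706, 0.006], [-0.004, -0.004, -1.0]]
ft_force: [0.5, -0.3, 0.6]
opening: 57.4
t: 13.55
tool_pos: [560.4, 141.9, 104.4]
tool_rot: [[0.706, -0.708, 0.001], [-0.708, -0.706, 0.005], [-0.003, -0.004, -1.0]]
ft_force: [0.4, -0.2, 0.4]
opening: 85.7
t 13.55 at [560.4 141.9 104.4] yaw -0.787 open 85.7 F [ 0.4 -0.2  0.4] q [-0.94  0.56  0.84  1.87 -0.52  0.94 -0.65]
offset [ -1.2   0.6 -95.6] dr [-0.004  0.003  0.001]
```

View pics/w7.png

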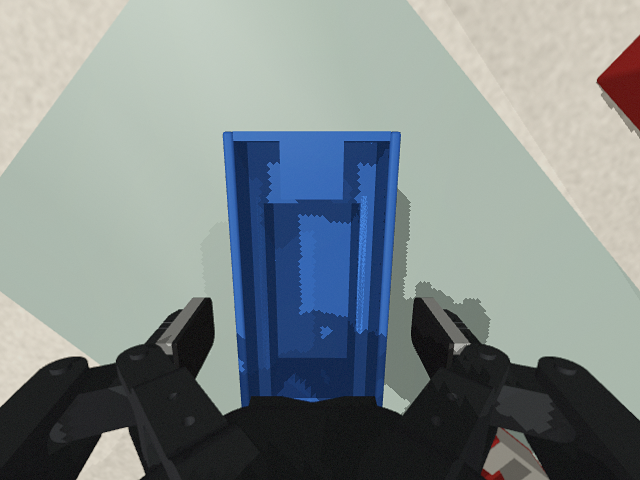

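The fingers are clear on both sides, with gaps at columns 213–235 and 390–412. I'll retreat straight up.

```bash
python3 -m jog '[{"offset":[0,0,-8],"dr":[0,0,0]},{"offset":[0,0,-20],"dr":[0,0,0]},{"offset":[0,0,-30],"dr":[0,0,0]},{"offset":[0,0,-30],"dr":[0,0,0]},{"offset":[0,0,-25],"dr":[0,0,0]},{"offset":[0,0,-10],"dr":[0,0,0]},{"offset":[0,0,0],"dr":[0,0,0]}]'; python3 -m jog '[{"offset":[20,20,-10],"dr":[0,0,0]},{"offset":[-35,-25,0],"dr":[0,0,0]},{"offset":[-40,-20,0],"dr":[0,0,0]},{"offset":[-40,-20,0],"dr":[0,0,0]},{"offset":[-40,-20,0],"dr":[0,0,0]},{"offset":[-40,-20,0],"dr":[0,0,0]},{"offset":[0,0,0],"dr":[0,0,0]},{"offset":[0,0,0],"dr":[0,0,0]}]'
python3 - <<'E'
from bench import viewer
from h import *
import pickle
for n in('top','scene'):
    m=viewer.camera_model(n);im=viewer.capture(n);pickle.dump((m,im),open(n+'8.pkl','wb'))
    cv2.imwrite(f'pics/{n}8.png',im[:,:,::-1])
E
```

```text
t: 14.3
tool_pos: [560.1, 140.4, 233.8]
tool_rot: [[0.705, -0.709, 0.0], [-0.709, -0.705, 0.005], [-0.003, -0.004, -1.0]]
ft_force: [0.3, -0.3, -1.1]
opening: 85.4
t: 15.1
tool_pos: [491.8, 327.2, 235.4]
tool_rot: [[0.7, -0.714, -0.009], [-0.714, -0.7, -0.003], [-0.004, 0.009, -1.0]]
ft_force: [0.7, -1.5, 0.2]
opening: 85.5
```

View pics/top8.png

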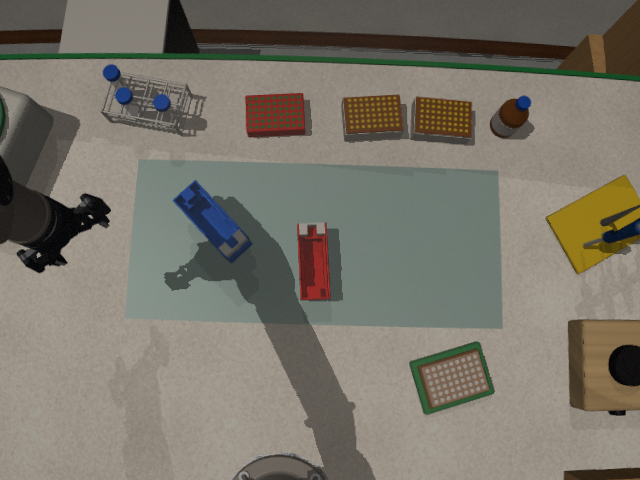

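View pics/scene8.png

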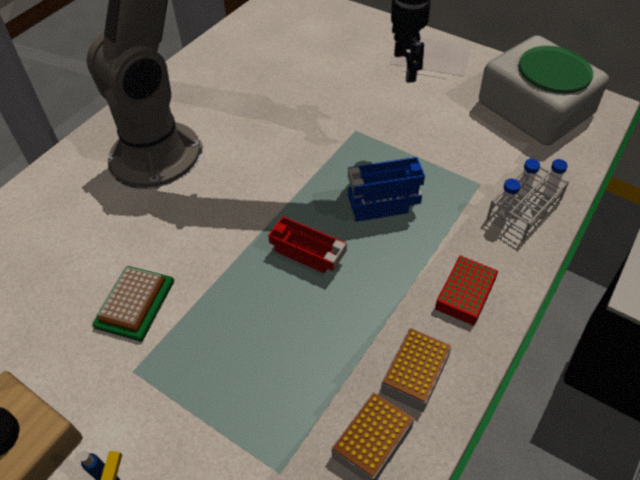

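```bash
python3 - <<'E'
import pickle
from h import *
def box(c,y,z):
    R=np.array([[np.cos(y),-np.sin(y)],[np.sin(y),np.cos(y)]])
    return np.c_[np.array([[75,29],[-75,29],[-75,-29],[75,-29]])@R.T+c,[z]*4]
m,im=pickle.load(open('top8.pkl','rb'))
c,y,_=meas(m,im,(211,221),half=50,z=120)
print('red');meas(m,im,(313,262),red=True)
A=[]
for n,(x0,y0,x1,y1) in (('scene',(325,120,445,240)),('top',(150,160,270,280))):
    m,im=pickle.load(open(n+'8.pkl','rb'));o=cv2.resize(im[y0:y1,x0:x1],None,fx=5,fy=5,interpolation=cv2.INTER_CUBIC)
    for q,col in ((box((558.3,141.6),.782,60),(255,0,255)),(box((558.3,141.6),.782,120),(0,255,0))):
        for p in proj(m,q): cv2.circle(o,tuple(int(round(v)) for v in (p-[x0,y0]+.5)*5),3,col,-1)
    A.append(o)
cv2.imwrite('pics/chk8.png',cv2.resize(np.hstack(A),(800,400))[:,:,::-1])
E
python3 go.py 500 300 230 -.788
```

```text
raw c [552.4 134.9] size 165.6 57.6 expected excess 6.1 0.1 white 0 0
 corrected c [554.5 137.1] yaw 0.789
red
raw c [491.3 -55.3] size 150.8 57.4 expected excess 3.0 0.3 white 166 0
 corrected c [492.8 -55.3] yaw 0.078
t 15.2 at [491.8 327.2 235.5] yaw -0.796 open 85.5 F [-1.1  0.6  0.2] q [-1.35  0.45  0.94  1.71 -0.39  1.2  -1.11]
offset [25.2 13.1  5.5] dr [ 0.008  0.006 -0.008]
```

View pics/chk8.png

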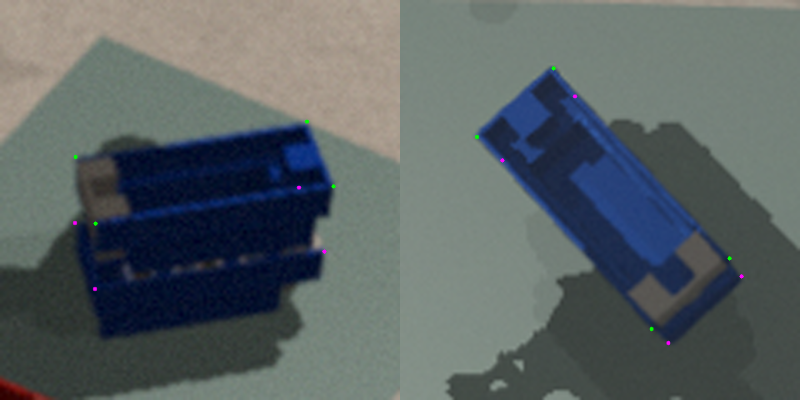

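```bash
python3 -c "
from bench import close_job
print(close_job())"
```

```text
the job is handed in; nothing more can be done
None
```

I stacked the empty blue tote on the filled one with its white end over the lower tote's plain end. I then let go, backed the arm away and handed the job in at about 15 s.

- **Set-down:** I gripped the empty tote across the middle (jaw opening 57.4 mm against a 58 mm rim). I lowered it in small steps until it pressed back with about 19 N at 60 mm above its pick-up height, and released it once that force had relaxed to about zero.
- **Stack position:** In the scene and top pictures taken after the arm backed off, the corners predicted for a square, centred stack (rims at 60 and 120 mm) match both totes to within about 2 to 3 mm by eye. The yaw came out 0.789 against 0.782 rad, and the tote stands on the rim rather than nesting.
- **Other totes:** The red tote measured the same as at the start, and the filled tote still matches its starting place.
- **Check that disagreed:** The automatic outline of the upper tote in the top view was 166 mm long instead of about 156 mm. The lower tote's plain end merged into it, so I ignored its centre, which was about 6 mm off, and relied on the corner comparison. It also found no white pixels because that end was in shadow, so I confirmed which way the white end points by eye.

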